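# Unclip the middle-width module from the sloping test rail

## Task

Three look-alike modules are clipped side by side on the sloping rail of the test stand; pull the one of middle width off its sprung catch and stand it upright on its foot in the empty half of the blue tray. Set it down rather than dropping it, leave the other two modules clipped on the rail, and do not disturb the other things on the bench.

Things in the scene. Friction and masses are not known exactly. Their poses are not given: they have to be found in the camera images.
- module_middle: The middle-width one of three look-alike clip-on modules: white block, black foot, two green strips on top. 40 mm wide in y (along the rail). Block 46 mm in x, overall height 90 mm; foot 10 mm thick, 70 mm in x, 40 mm in y. Origin: centre of the foot's underside; z out through the top, x up the rail's slope. On the rail it leans 30 degrees, top towards the robot. About 0.2 kg.
- module_middle_grip (a point): Point to grip the middle-width module: inside its block on its z axis, 66 mm above the foot's underside. Grip the two faces 46 mm apart (across the module's x), 45 to 85 mm above the foot's underside; in y the neighbours stand only 10 to 22 mm away.
- module_narrow: The narrowest of three look-alike clip-on modules: white block, black foot, two green strips on top. 28 mm wide in y (along the rail). Block 46 mm in x, overall height 90 mm; foot 10 mm thick, 70 mm in x, 28 mm in y. Origin: centre of the foot's underside; z out through the top, x up the rail's slope. On the rail it leans 30 degrees, top towards the robot. About 0.2 kg.
- module_wide: The widest of three look-alike clip-on modules: white block, black foot, two green strips on top. 52 mm wide in y (along the rail). Block 46 mm in x, overall height 90 mm; foot 10 mm thick, 70 mm in x, 52 mm in y. Origin: centre of the foot's underside; z out through the top, x up the rail's slope. On the rail it leans 30 degrees, top towards the robot. About 0.2 kg.
- stand: Fixed test stand: plywood base 170 x 250 mm; origin: centre of its underside, z up. On it a black panel with an aluminium rail along the stand's y, sloping 30 degrees, rising towards the stand's +x (away from the robot). Three places 56 mm apart (y = -56, 0, +56 mm) hold one module each, in any order. Blue end stops 30 mm high.
- rail_mid (a point): Middle of the rail's face, 75 mm above the table. Each foot's lower edge lies behind a 10 mm lip, its upper edge under a sprung steel catch with an orange tab (tab 53 to 59 mm up-slope of the module's middle, reaching 36 mm out from the rail). The catch snaps aside about 3 mm when the module is pulled straight off, square to the rail, with roughly 10 N.
- tray: Fixed open blue tray 260 x 170 mm (x, y), walls 32 mm high and 5 mm thick, floor 5 mm thick, split by one wall across its middle into two halves of 122 x 160 mm inside. Origin: centre of its underside, z up. The half towards -x (near the robot) holds the heat sink, the +x half is empty.
- tray_free (a point): Centre of the floor (top face) of the tray's empty half; axes as the tray's.
- heatsink: Loose aluminium finned heat sink 80 x 60 x 32 mm in the tray's near half. Origin: centre of underside.
- screwdriver: Loose screwdriver 180 mm long lying on the table left of the stand, along its x. Origin at the underside.
- mug: Loose white mug, 80 mm across, 90 mm high, handle on +y. Origin: centre of underside.
- jar: Loose clear jar 60 mm across, 80 mm high. Origin: centre of underside.
There are look-alikes about, which are no part of the job. Leave any orange or pink look-alike of the module_middle alone.

How it is judged (in metres and radians):
On the way:
1. The middle-width module, held in the fingers, is off the rail, more than 60 mm from where it was clipped (distance of module_middle from where it was at the start of the episode above 0.06 m and contact force between module_middle and the fingers above 0.5 N), for 0.2 s.
At the end, for the whole second after the job is handed in: The middle-width module stands still and upright (within 0.12 rad) on its foot on the floor of the tray's empty half (origin within 6 mm of the floor's height, within 65 mm in x and 80 mm in y of its centre); the narrow and wide modules are still clipped, within 10 mm of where they were (x of module_middle in the frame of tray_free between -0.065 and 0.065 m and y of module_middle in the frame of tray_free between -0.08 and 0.08 m and z of module_middle in the frame of tray_free between -0.004 and 0.006 m and angle between module_middle's own z axis and vertical below 0.12 rad and linear speed of module_middle below 0.02 m/s and distance of each of module_narrow, module_wide from where it was at the start of the episode below 0.01 m); the robot touches nothing.
It fails at once if The narrow or the wide module is moved more than 10 mm (distance of any of module_narrow, module_wide from where it was at the start of the episode above 0.01 m).
It fails at once if The heat sink, screwdriver, mug or jar is moved more than 30 mm (distance of any of heatsink, screwdriver, mug, jar from where it was at the start of the episode above 0.03 m).
It fails at once if The middle-width module is dropped or thrown: it moves faster than 0.7 m/s with no finger touching it (linear speed of module_middle above 0.7 m/s and contact force between module_middle and the fingers below 0.05 N).
It also fails if it takes over 40 s, if anything falls off the work surface, if the arm or the gripper's body presses on something with over 40 N, if the wrist force passes 120 N, or if a joint passes its speed limit or range.

## Robot

A 6-joint arm with a two-finger parallel gripper is mounted at the origin on the work surface. World frame = base frame: x ahead of the robot, y to its left, z up, the work surface at z = 0. Lengths are in mm, angles in degrees, forces in N, time in s.
With the tool pointing down it reaches from about 350 to 725 mm from the base axis. Payload 4.3 kg.
Tool frame: the origin (TCP) lies midway between the tips of the shut fingers; the grasp point (between the pads) lies 19 mm behind it (robot.hold_point_z is the distance from the TCP to the grasp point, in mm); z points along the fingers, y is the line along which they close (so a half turn about z gives the same grasp; the last joint's range is limited). The gripper opens to 85 mm and grips with 20 to 120 N. Pads are 22 mm wide; open, the fingers measure 114 mm over their backs; the gripper's body (76 mm by 85 mm) begins 54 mm behind the grasp point. The pads swing forward as they close: fully open they stand 13 mm farther back than shut.
Start: joints at [-70.262, 21.618, 4.641, 73.018, 0, 83.68], TCP at [252.603, -516.583, 231.329] pointing down, gripper open.
Joint ranges: [-156.06, 156.06], [-48.1, 94.91], [-58.44, 69.94], [-101.28, 121.22], [-78.64, 73.56], [-180, 180]. Speed limits (degrees/s): [147.25, 147.25, 180, 180, 180, 180].

## Interface

Orientations are given as [roll, pitch, yaw] about the fixed x, y, z axes, in that order (R = Rz(yaw) Ry(pitch) Rx(roll)).
In Python, from workcell import robot gives the robot as it stands. The module is installed in compiled form; this text tells all that it offers.
- The arm moves only by the shell command python3 -m pendant 'ROWS' [OPENING] [FORCE]. ROWS is a JSON object of lists of equal length, an entry for each row: "dp": the shift along the tool's x, y, z scaled (see below), a list of three; "dr": the turn, a rotation vector about the tool's x, y, z scaled (see below), a list of three. A call has 1 to 20 rows; each row shifts and turns the commanded pose from where the row before left it, along the tool's axes as they then stand; what a row does not reach is not made up. The controller multiplies each number of a shift by 0.75 m and each number of a turn by 0.1 rad. A row lasts 1/10 s, in which the tool goes at most 50 mm and 8.59 degrees, less where a joint would pass 70% of its speed; a pose out of reach is approached as far as the arm can. A call with a number of a shift or a turn outside -1 to 1 is refused whole. A call with a gripper value outside its range is refused whole. OPENING is the finger opening in mm, from 0 to 85.4, set as the call begins (- or left out, the last holds). The fingers move at their own pace and stop on an object; FORCE is the grip in N (left out, the last holds). Time passes only in rows, so rows that do not move let the fingers close. It gives the time, the measured TCP pose, the force, the opening and the grip force at its end, in the units of the state.
- robot.get_state(): the state, without advancing time (a new reading comes with each control period).
- robot.read_camera(name): name is "scene" or "side" or "wrist"; returns (picture, depth): 384x512x3 uint8, red, green, blue; 384x512 float32, mm along the optical axis (not along the pixel's ray), 0 where there is no reading.
- robot.get_calibration(name): a dict with "camera_matrix" (3x3 intrinsics, pixels), "R" (3x3) and "t" (3): a world point X has camera coordinates R X + t. Camera axes: x right, y down, z forward; pixel columns grow to the right and rows downward; lengths in mm; the calibration is good to about 2 mm. A picture is of the moment at which its call begins: read the wrist's pose just before it. get_calibration takes no time and is no camera call; for the wrist camera it gives the pose at the moment of the call.
- robot.finish_job(): hands the job in; it is judged then, once.
The state is a dict: "t": time; "q": joint angles; "joint_velocities": joint speeds; "joint_efforts": joint torques, N m; "position": TCP position; "ee_rot": TCP orientation; "contact_force": force on the tool from outside, world axes, zero at the start; "wrist_torque": the same for the moment, N m; "width": finger opening in mm; "grasp_force": force on a finger pad.
Only numpy, scipy, OpenCV 4.12 (cv2) and the standard library are available. Lean on these libraries where they do the work, as an engineer would, in place of code of your own. Each camera call takes 0.05 s, during which the arm holds its last target. There are 200 camera calls.

## Working session

There is one attempt and no reset: what is moved stays moved. The work goes in short steps, Python scripts to look and compute and a shell command to move; the robot and the scene stay as the last step left them, time stands still between calls to the robot, and variables do not carry over. Pictures are saved under pics/ and viewed, at most 10 in all, crops included, and the job is handed in when it is done.

```bash
mkdir -p pics; cat > h.py <<'E'
import numpy as np, cv2
from workcell import robot
def grab(n):
    c=robot.get_calibration(n); im,d=robot.read_camera(n)
    return im,d,np.array(c["camera_matrix"]),np.array(c["R"]),np.array(c["t"])
def pts(d,K,R,t):
    v,u=np.mgrid[:d.shape[0],:d.shape[1]]
    c=np.stack([(u-K[0,2])/K[0,0]*d,(v-K[1,2])/K[1,1]*d,d],-1)
    return (c-t)@R   # R^T (c-t)
E
python3 - <<'E'
from h import *
for n in ("scene","side"):
    im,d,K,R,t=grab(n); cv2.imwrite(f"pics/{n}0.png",im[...,::-1]); np.savez(f"{n}0.npz",im=im,d=d,K=K,R=R,t=t)
    print(n,K.diagonal(),(-R.T@t).round(),R[2].round(2))
s=robot.get_state(); print(s)
E
```

```text
scene [401.30193059 401.30193059   1.        ] [1490.  177.  775.] [-0.8  -0.15 -0.58]
side [393.05240361 393.05240361   1.        ] [118. 596. 843.] [ 0.39 -0.58 -0.72]
{'t': 0.1, 'q': array([-7.02619702e+01,  2.16573087e+01,  4.57109275e+00,  7.30208590e+01,
        2.17031058e-03,  8.36816477e+01]), 'joint_velocities': array([-0.01727402, -0.11660414,  0.14734145, -0.04449601, -0.01936908,
       -0.1034078 ]), 'joint_efforts': array([ 1.22520396e-03, -4.64692497e+01,  2.70583481e+01,  1.20426732e-02,
       -6.83618896e-05,  2.15750511e-06]), 'position': array([ 252.39578843, -515.9743726 ,  230.46176678]), 'ee_rot': array([-1.79893814e+02, -1.39410004e-02,  2.60563672e+01]), 'contact_force': array([ 0.04298086, -0.03338362,  0.4863968 ]), 'wrist_torque': array([ 0.02524592, -0.00927454, -0.00120931]), 'grasp_force': 0.0, 'width': 85.40571769900775}
```

View pics/scene0.png

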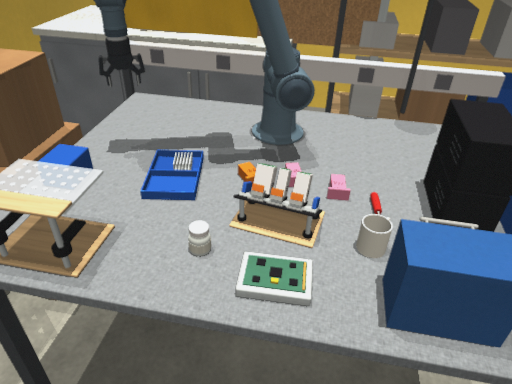

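View pics/side0.png

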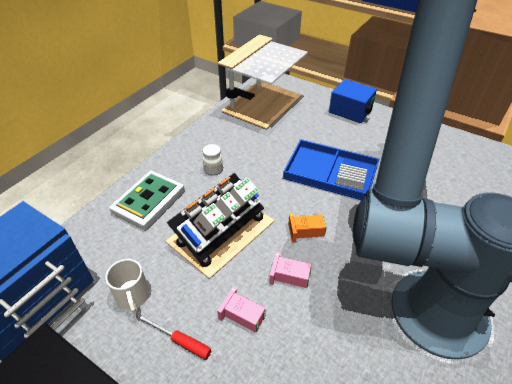

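Scene: three white modules on the stand at about (262,179), (281,183) and (300,187). The look-alikes are orange (247,172) and pink (292,168) and (338,185). The tray is at (173,175) with its empty half facing the camera. In the side view the modules are at about (200,230), (218,212) and (243,192). I'll measure with the depth images and check the choice in a close crop.

```bash
cat > m.py <<'E'
from h import *
a=[]
for n,(x0,y0,x1,y1) in (("scene",(225,150,335,245)),("side",(160,165,285,275))):
    z=np.load(n+"0.npz"); im,d,K,R,t=[z[k] for k in ("im","d","K","R","t")]
    P=pts(d,K,R,t); hsv=cv2.cvtColor(im,cv2.COLOR_RGB2HSV)
    a.append(cv2.resize(im[y0:y1,x0:x1],(500,450),interpolation=cv2.INTER_CUBIC))
    # green strips and white faces on modules
    roi=np.zeros(d.shape,bool); roi[y0:y1,x0:x1]=1; roi&=(d>0)
    wh=roi&(hsv[...,1]<45)&(hsv[...,2]>165)&(P[...,2]>80)
    k,l,s,c=cv2.connectedComponentsWithStats(wh.astype(np.uint8))
    for i in range(1,k):
        if s[i,4]>30:
            Q=P[l==i]; print(n,"white",c[i].round(),s[i,4],"min",np.percentile(Q,2,0).round(),"max",np.percentile(Q,98,0).round(),"med",np.median(Q,0).round())
    gr=roi&(hsv[...,0]>40)&(hsv[...,0]<85)&(hsv[...,1]>80)&(P[...,2]>80)
    k,l,s,c=cv2.connectedComponentsWithStats(gr.astype(np.uint8))
    for i in range(1,k):
        if s[i,4]>4: print(n,"green",c[i].round(),s[i,4],np.median(P[l==i],0).round())
    # tray
    bl=(hsv[...,0]>105)&(hsv[...,0]<130)&(hsv[...,1]>140)&(d>0)&(P[...,2]>-10)&(P[...,2]<60)
    k,l,s,c=cv2.connectedComponentsWithStats(bl.astype(np.uint8))
    for i in range(1,k):
        if s[i,4]>300:
            Q=P[l==i]; r=cv2.minAreaRect(Q[:,:2].astype(np.float32)); print(n,"blue",c[i].round(),s[i,4],r,np.percentile(Q[:,2],[2,50,98]).round())
cv2.imwrite("pics/crop.png",cv2.resize(np.hstack(a),(800,360))[...,::-1])
E
python3 m.py
```

```text
scene white [264. 176.] 381 min [525.   8. 104.] max [567.  57. 165.] med [543.  36. 139.]
scene white [282. 178.] 199 min [534.  73. 118.] max [564. 101. 165.] med [550.  87. 142.]
scene white [301. 183.] 308 min [541. 123. 111.] max [579. 162. 165.] med [558. 144. 141.]
scene white [245. 194.] 47 min [567. -30.  87.] max [607.   8. 105.] med [581.  -9.  93.]
scene white [286. 203.] 35 min [572.  98.  82.] max [623. 118. 118.] med [599. 109.  93.]
scene white [309. 209.] 55 min [582. 154.  82.] max [625. 190. 103.] med [608. 173.  92.]
scene blue [171. 178.] 2174 ((416.239990234375, -293.5503234863281), (269.1595458984375, 167.96185302734375), 10.97724723815918) [ 4. 10. 35.]
scene blue [441. 325.] 2274 ((864.316162109375, 471.09930419921875), (273.46337890625, 118.00638580322266), 61.43195724487305) [ 4. 33. 59.]
side white [244. 188.] 257 min [492. -24.  93.] max [577.  62. 167.] med [511.  36. 155.]
side white [227. 187.] 45 min [571.   9. 112.] max [582.  42. 120.] med [576.  24. 116.]
side white [225. 201.] 210 min [499.  51.  94.] max [590. 106. 165.] med [522.  88. 150.]
side
[... 278 characters left out ...]
8.] 6 [522.  53. 163.]
side green [249. 195.] 21 [493.  44. 147.]
side green [226. 196.] 8 [529.  89. 163.]
side green [236. 206.] 8 [500.  91. 147.]
side green [211. 208.] 8 [538. 138. 163.]
side green [205. 212.] 5 [541. 157. 163.]
side green [219. 220.] 17 [508. 147. 147.]
side blue [347. 111.] 462 ((487.519775390625, -592.3048706054688), (137.34400939941406, 56.60254669189453), 23.887645721435547) [ 7. 33. 59.]
side blue [327. 168.] 3027 ((414.316650390625, -295.5568542480469), (258.8244323730469, 175.4877166748047), 11.505034446716309) [ 4.  9. 35.]
side blue [ 12. 344.] 318 ((721.7819213867188, 586.1686401367188), (65.15784454345703, 16.88324546813965), 76.74979400634766) [29. 46. 58.]
```

View pics/crop.png

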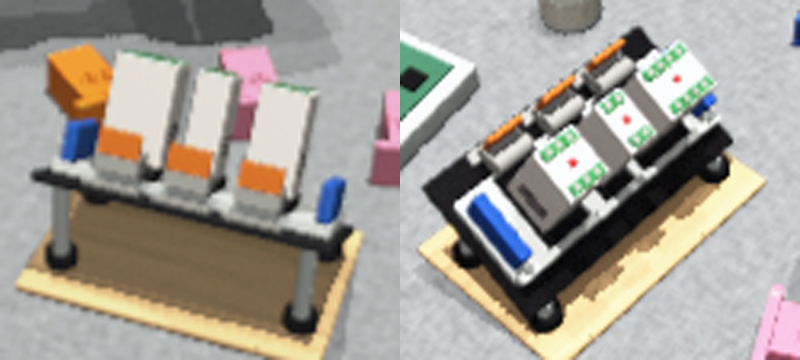

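In the crop the white back faces measure about 49 mm (scene 264,176), 28 mm (282,178) and 40 mm (301,183). The middle-width module is therefore the one at +y, scene (301,183) / side (209,213). The orange and pink ones lie on the table and aren't on the rail. Next I'll work out a view pose.

```bash
cat > go.py <<'E'
import sys
from h import *
from scipy.spatial.transform import Rotation as Ro
def tool(yaw,tilt):  # tool x along stand y (yaw deg), z tilted 'tilt' deg away from robot from straight down
    c,s=np.cos(np.radians(tilt)),np.sin(np.radians(tilt))
    return Ro.from_euler('z',yaw,degrees=True)*Ro.from_matrix(np.array([[0,1,0],[c,0,s],[s,0,-c]]).T)
def plan(p,Rt,n=None,m=None):
    s=robot.get_state(); R0=Ro.from_euler('xyz',s["ee_rot"],degrees=True)
    dp=R0.inv().apply(np.array(p)-s["position"])/750; dr=(R0.inv()*Rt).as_rotvec()/.1
    n=n or int(np.ceil(np.linalg.norm(dp)/.0667)); m=m or max(1,int(np.ceil(np.linalg.norm(dr)/1.)))
    print("from",s["position"].round(1),s["ee_rot"].round(1),"t",round(s["t"],2),"grip",round(s["width"],1),round(s["grasp_force"],1))
    print("total dp",dp.round(4),"| first shift",n,"x",(dp/n).round(4),"then turn",m,"x",(dr/m).round(3))
    print("turn first: shift in turned axes",n,"x",(Rt.inv().apply(np.array(p)-s["position"])/750/n).round(4))
E
python3 -c "
from go import *
plan([438,157,302],tool(-8,30))"
```

```text
from [ 252.4 -516.   230.5] [-179.9   -0.    26.1] t 0.1 grip 85.4 0.0
total dp [ 0.6165 -0.6976 -0.0939] | first shift 15 x [ 0.0411 -0.0465 -0.0063] then turn 11 x [-0.439  0.231 -0.867]
turn first: shift in turned axes 15 x [ 0.0615  0.0101 -0.0015]
```

```bash
python3 -m pendant '{"dp":[[0.0411,-0.0465,-0.0063],[0.0411,-0.0465,-0.0063],[0.0411,-0.0465,-0.0063],[0.0411,-0.0465,-0.0063],[0.0411,-0.0465,-0.0063],[0.0411,-0.0465,-0.0063],[0.0411,-0.0465,-0.0063],[0.0411,-0.0465,-0.0063],[0.0411,-0.0465,-0.0063],[0.0411,-0.0465,-0.0063],[0.0411,-0.0465,-0.0063],[0.0411,-0.0465,-0.0063],[0.0411,-0.0465,-0.0063],[0.0411,-0.0465,-0.0063],[0.0411,-0.0465,-0.0063]],"dr":[[0,0,0],[0,0,0],[0,0,0],[0,0,0],[0,0,0],[0,0,0],[0,0,0],[0,0,0],[0,0,0],[0,0,0],[0,0,0],[0,0,0],[0,0,0],[0,0,0],[0,0,0]]}' 85
python3 -m pendant '{"dp":[[0,0,0],[0,0,0],[0,0,0],[0,0,0],[0,0,0],[0,0,0],[0,0,0],[0,0,0],[0,0,0],[0,0,0],[0,0,0],[0,0,0]],"dr":[[-0.439,0.231,-0.867],[-0.439,0.231,-0.867],[-0.439,0.231,-0.867],[-0.439,0.231,-0.867],[-0.439,0.231,-0.867],[-0.439,0.231,-0.867],[-0.439,0.231,-0.867],[-0.439,0.231,-0.867],[-0.439,0.231,-0.867],[-0.439,0.231,-0.867],[-0.439,0.231,-0.867],[0,0,0]]}'
python3 - <<'E'
from go import *
im,d,K,R,t=grab("wrist"); cv2.imwrite("pics/w1.png",im[...,::-1]); np.savez("w1.npz",im=im,d=d,K=K,R=R,t=t)
plan([438,157,302],tool(-8,30)); print(-R.T@t,R[2])
E
```

```text
t: 1.6
position: [438.0, 158.5, 302.1]
ee_rot: [180.0, 0.0, 26.1]
contact_force: [0.9, -0.9, -0.6]
width: 85.1
grasp_force: 0.0
t: 2.8
position: [436.2, 155.9, 300.6]
ee_rot: [150.0, 0.2, 82.0]
contact_force: [-0.4, 0.8, -0.7]
width: 85.0
grasp_force: 0.0
from [436.9 156.1 301.2] [1.50e+02 1.00e-01 8.19e+01] t 2.85 grip 85.1 0.0
total dp [ 0.0014  0.0016 -0.0002] | first shift 1 x [ 0.0014  0.0016 -0.0002] then turn 1 x [-0.007  0.025 -0.002]
turn first: shift in turned axes 1 x [ 0.0014  0.0016 -0.0002]
[375.06783686 233.26742957 424.08676113] [ 0.43914538 -0.33151559 -0.83501422]
```

View pics/w1.png

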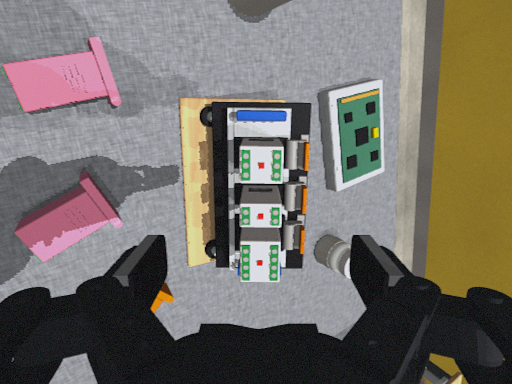

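The wrist view shows the three modules from above: middle-width at (261,165), narrow at (261,216), wide at (260,262). Each has a red dot at the centre of its top. The end stop is at (262,116), the catches' orange tabs are at x≈305, and there is clear space beside the module. I'll triangulate the dots with the side view, measure the top face outlines, and get the tray from two views.

```bash
cat > m2.py <<'E'
from h import *
L={n:[np.load(n+".npz")[k] for k in ("im","d","K","R","t")] for n in ("w1","side0")}
dots={}
for n,(im,d,K,R,t) in L.items():
    h=cv2.cvtColor(im,cv2.COLOR_RGB2HSV); P=pts(d,K,R,t)
    m=((h[...,0]<8)|(h[...,0]>172))&(h[...,1]>90)&(h[...,2]>110)&(P[...,2]>120)&(P[...,2]<190)
    k,l,s,c=cv2.connectedComponentsWithStats(m.astype(np.uint8))
    for i in range(1,k):
        if s[i,4]>1: print(n,c[i].round(1),s[i,4],np.median(P[l==i],0).round(1)); dots.setdefault(n,[]).append(c[i])
a=sorted(dots["w1"],key=lambda c:c[1]); b=sorted(dots["side0"],key=lambda c:-c[1])
if len(a)==len(b)==3:
    M=[np.array(L[n][2])@np.c_[L[n][3],L[n][4]] for n in ("w1","side0")]
    X=cv2.triangulatePoints(M[0],M[1],np.array(a).T,np.array(b).T); X=(X[:3]/X[3]).T
    for i,x in enumerate(X):
        r=[np.linalg.norm((lambda q:q[:2]/q[2])(m@np.r_[x,1])-p[i]) for m,p in zip(M,(a,b))]; print("tri",x.round(1),"reproj",np.round(r,1))
    v=X[0]-X[2]; print("len",np.linalg.norm(v),"yaw",np.degrees(np.arctan2(-v[0],v[1])))
im,d,K,R,t=L["w1"]; P=pts(d,K,R,t); h=cv2.cvtColor(im,cv2.COLOR_RGB2HSV)
# local depth plane of each top, and normal
for c in a:
    u,v=c.astype(int); Q=P[v-9:v+10,u-14:u+15].reshape(-1,3); Q=Q[Q[:,2]>130]; q=Q.mean(0); n=np.linalg.svd(Q-q)[2][2]; n*=np.sign(n[2]); print("plane n",n.round(3),"tilt",np.degrees(np.arccos(n[2])).round(1),"yaw",np.degrees(np.arctan2(-n[1],-n[0])).round(1))
E
python3 m2.py
python3 - <<'E'
# tray: rim & floor from both views
from h import *
for n in ("scene0","side0"):
    z=np.load(n+".npz"); im,d,K,R,t=[z[k] for k in ("im","d","K","R","t")]; P=pts(d,K,R,t); h=cv2.cvtColor(im,cv2.COLOR_RGB2HSV)
    b=(h[...,0]>105)&(h[...,0]<130)&(h[...,1]>140)&(P[...,0]>200)&(P[...,0]<620)&(P[...,1]>-420)&(P[...,1]<-180)&(d>0)
    rim=P[b&(P[...,2]>29)&(P[...,2]<40)]; fl=P[b&(P[...,2]<12)&(P[...,2]>0)]
    print(n,"rim",cv2.minAreaRect(rim[:,:2].astype(np.float32)),np.median(rim[:,2]),"floor z",np.median(fl[:,2]),len(rim),len(fl))
E
```

```text
w1 [260.7 165.1] 30 [523.3 148.8 154.4]
w1 [260. 216.] 25 [514.9  93.5 154.2]
w1 [259.4 262.5] 31 [506.6  38.3 154.2]
side0 [246.3 188.7] 3 [508.   35.6 155.2]
side0 [230.4 201.2] 5 [515.2  90.1 154.8]
side0 [213.5 214.5] 4 [523.7 146.6 155.6]
tri [519.2 151.4 162.6] reproj [0.5 0.1]
tri [506.9 101.7 170.1] reproj [0.2 0.1]
tri [489.8  61.4 187.1] reproj [1.1 0.3]
len 97.78940078229643 yaw -18.07774665682901
plane n [-0.242 -0.952  0.186] tilt 79.3 yaw 75.8
plane n [-0.313 -0.891  0.328] tilt 70.9 yaw 70.6
plane n [-0.375 -0.807  0.457] tilt 62.8 yaw 65.0
scene0 rim ((418.658203125, -293.06170654296875), (264.25860595703125, 167.96629333496094), 10.910513877868652) 32.71281976907299 floor z 7.877174910685035 327 1200
side0 rim ((414.3352355957031, -294.40386962890625), (258.24798583984375, 174.32142639160156), 11.087837219238281) 32.77905161267401 floor z 7.640429089534198 453 1818
```

The dots' depth points agree between the two views within about 2 mm: (523.5,148,154.7), at 55.9 mm spacing against 56 given. The top height expected from the text is 153. The triangulation is ill-conditioned because the two cameras are nearly in line, so I'm not using it. The stand's yaw is about -8.4°. The tray centre is (416.5,-293.7), yaw 11°, with the rim at 32.7 mm and the floor at about 5–7 mm.

```bash
python3 - <<'E'
from go import *
T=np.array([523.4,148,154.]); Rt=tool(-8.4,30); n=-Rt.as_matrix()[:,2]; print(n)
plan(T+35*n,Rt)
E
```

```text
[-0.49463617  0.07304151  0.8660254 ]
from [436.9 156.1 301.2] [1.50e+02 1.00e-01 8.19e+01] t 2.85 grip 85.1 0.0
total dp [0.006  0.0022 0.1812] | first shift 3 x [0.002  0.0007 0.0604] then turn 1 x [-0.007 -0.01   0.058]
turn first: shift in turned axes 3 x [0.0021 0.0007 0.0604]
```

```bash
python3 -m pendant '{"dp":[[0.002,0.0007,0.045],[0.002,0.0007,0.045],[0.002,0.0007,0.045],[0,0,0.045],[0,0,0],[0,0,0],[0,0,0]],"dr":[[0,0,0.058],[0,0,0],[0,0,0],[0,0,0],[0,0,0],[0,0,0],[0,0,0]]}' 72
python3 - <<'E'
from go import *
im,d,K,R,t=grab("wrist"); cv2.imwrite("pics/w2.png",im[...,::-1])
h=cv2.cvtColor(im,cv2.COLOR_RGB2HSV); P=pts(d,K,R,t)
m=((h[...,0]<8)|(h[...,0]>172))&(h[...,1]>90)&(h[...,2]>110)&(P[...,2]>140)&(P[...,2]<170)
k,l,s,c=cv2.connectedComponentsWithStats(m.astype(np.uint8))
for i in range(1,k):
    if s[i,4]>8: print(c[i].round(1),s[i,4],np.median(P[l==i],0).round(1))
T=np.array([523.4,148,154.]); Rt=tool(-8.4,30); n=-Rt.as_matrix()[:,2]
plan(T-43*n,Rt)
E
```

```text
t: 3.55
position: [507.8, 151.5, 187.6]
ee_rot: [149.9, -0.1, 81.7]
contact_force: [0.8, 0.8, -0.0]
width: 71.8
grasp_force: 0.0
[253.5 216.5] 99 [523.7 148.7 154.3]
[253.4 295. ] 73 [515.1  93.8 154.2]
from [508.  151.6 188. ] [ 1.498e+02 -1.000e-01  8.170e+01] t 3.6 grip 72.0 0.0
total dp [-0.002  -0.0049  0.1071] | first shift 2 x [-0.001  -0.0024  0.0535] then turn 1 x [ 0.033 -0.027  0.005]
turn first: shift in turned axes 2 x [-0.0009 -0.0023  0.0535]
```

View pics/w2.png

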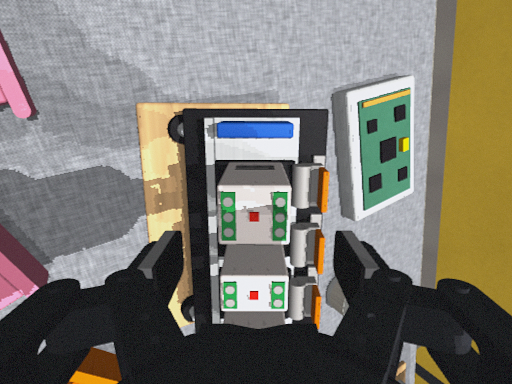

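The target's dot is at (253,216), with the fingers straddling symmetrically about x≈255. The dot reads (523.7,148.7,154.3), which confirms the first measurement. Descending and gripping.

```bash
python3 -m pendant '{"dp":[[-0.001,-0.005,0],[0,0,0.02],[0,0,0.025],[0,0,0.025],[0,0,0.02],[0,0,0.017],[0,0,0],[0,0,0]],"dr":[[0,0,0],[0,0,0],[0,0,0],[0,0,0],[0,0,0],[0,0,0],[0,0,0],[0,0,0]]}'
python3 -m pendant '{"dp":[[0,0,0],[0,0,0],[0,0,0],[0,0,0],[0,0,0],[0,0,0]],"dr":[[0,0,0],[0,0,0],[0,0,0],[0,0,0],[0,0,0],[0,0,0]]}' 35 70
python3 -c "
from go import *
T=np.array([523.4,148,154.]); Rt=tool(-8.4,30); n=-Rt.as_matrix()[:,2]
plan(T-43*n,Rt)"
```

```text
t: 4.4
position: [543.4, 145.2, 115.4]
ee_rot: [149.9, -0.1, 81.7]
contact_force: [0.6, 0.5, 0.3]
width: 72.1
grasp_force: 0.0
t: 5.0
position: [544.3, 145.4, 116.3]
ee_rot: [149.8, -0.1, 81.7]
contact_force: [-3.1, 0.8, 6.3]
width: 45.4
grasp_force: 70.6
from [544.3 145.4 116.3] [ 1.498e+02 -1.000e-01  8.170e+01] t 5.0 grip 45.4 70.6
total dp [-0.0007  0.0008 -0.0002] | first shift 1 x [-0.0007  0.0008 -0.0002] then turn 1 x [ 0.035 -0.025  0.011]
turn first: shift in turned axes 1 x [-0.0007  0.0008 -0.0002]
```

Gripped at a width of 45.4 against 46 nominal. Now the pull, square to the rail.

```bash
python3 -m pendant '{"dp":[[0,0,-0.003],[0,0,-0.005],[0,0,-0.006],[0,0,-0.008],[0,0,-0.012],[0,0,-0.02],[0,0,-0.03],[0,0,-0.04],[0,0,-0.04],[0,0,0],[0,0,0]],"dr":[[0,0,0],[0,0,0],[0,0,0],[0,0,0],[0,0,0],[0,0,0],[0,0,0],[0,0,0],[0,0,0],[0,0,0],[0,0,0]]}'
python3 - <<'E'
from go import *
im,d,K,R,t=grab("wrist"); cv2.imwrite("pics/w3.png",im[...,::-1]); np.savez("w3.npz",im=im,d=d,K=K,R=R,t=t)
h=cv2.cvtColor(im,cv2.COLOR_RGB2HSV); P=pts(d,K,R,t)
m=((h[...,0]<8)|(h[...,0]>172))&(h[...,1]>90)&(h[...,2]>110)&(P[...,2]>100)
k,l,s,c=cv2.connectedComponentsWithStats(m.astype(np.uint8))
for i in range(1,k):
    if s[i,4]>8: print(c[i].round(1),s[i,4],np.median(P[l==i],0).round(1))
F=np.array([416.5,-293.7,0])+67*0+63.5*np.array([np.cos(np.radians(11)),np.sin(np.radians(11)),0]); print("free",F)
plan([F[0],F[1],250],tool(11-11,0)) 
E
```

```text
t: 6.1
position: [482.7, 154.2, 221.9]
ee_rot: [149.8, -0.1, 81.8]
contact_force: [-0.3, -0.1, -2.0]
width: 45.3
grasp_force: 75.1
[257.5 292.5] 224 [460.7 157.8 259.6]
free [ 478.83332615 -281.58362879    0.        ]
from [482.1 153.8 220.6] [150.   -0.   81.7] t 6.15 grip 45.2 75.1
total dp [-0.5751  0.0883  0.0054] | first shift 9 x [-0.0639  0.0098  0.0006] then turn 6 x [ 0.872  0.062 -0.235]
turn first: shift in turned axes 9 x [-0.0645 -0.0005 -0.0044]
```

View pics/w3.png

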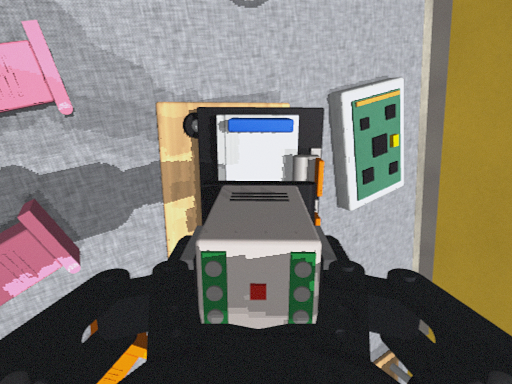

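The module is held off the rail: its dot is at (257,292) and its place behind is empty. The dot at (460.7,157.8,259.6) matches a top 43–44 mm behind the TCP, so the foot's underside is about 46 mm beyond the TCP. Next: rise, turn upright, then cross to the tray.

```bash
python3 -c "
from go import *
s=robot.get_state()
plan(s['position']+[0,0,75],tool(11,0),n=3)"
```

```text
from [482.1 153.8 220.6] [150.   -0.   81.7] t 6.15 grip 45.2 75.1
total dp [ 0.0001  0.05   -0.0866] | first shift 3 x [ 0.      0.0167 -0.0289] then turn 7 x [ 0.742  0.125 -0.47 ]
turn first: shift in turned axes 3 x [ 0.      0.     -0.0333]
```

```bash
python3 -m pendant '{"dp":[[0,0.01,-0.0173],[0,0.02,-0.0346],[0,0.02,-0.0346],[0,0,0],[0,0,0],[0,0,0],[0,0,0],[0,0,0],[0,0,0],[0,0,0],[0,0,0]],"dr":[[0,0,0],[0,0,0],[0,0,0],[0.742,0.125,-0.47],[0.742,0.125,-0.47],[0.742,0.125,-0.47],[0.742,0.125,-0.47],[0.742,0.125,-0.47],[0.742,0.125,-0.47],[0.742,0.125,-0.47],[0,0,0]]}'
python3 -c "
from go import *
plan([478.8,-281.6,200],tool(11,0),n=12)"
```

```text
t: 7.25
position: [484.1, 153.1, 292.9]
ee_rot: [-179.7, 0.0, 100.9]
contact_force: [0.6, 0.6, -2.7]
width: 45.1
grasp_force: 74.8
from [484.1 153.1 292.9] [-179.7    0.   100.9] t 7.25 grip 45.1 74.8
total dp [-0.5678 -0.1159  0.1248] | first shift 12 x [-0.0473 -0.0097  0.0104] then turn 1 x [-0.054  0.004 -0.016]
turn first: shift in turned axes 12 x [-0.0473 -0.0098  0.0103]
```

```bash
python3 -m pendant '{"dp":[[-0.024,-0.005,0],[-0.0473,-0.0097,0.005],[-0.0473,-0.0097,0.005],[-0.0473,-0.0097,0.005],[-0.0473,-0.0097,0.0104],[-0.0473,-0.0097,0.0104],[-0.0473,-0.0097,0.0104],[-0.0473,-0.0097,0.0104],[-0.0473,-0.0097,0.0135],[-0.0473,-0.0097,0.0135],[-0.0473,-0.0097,0.0135],[-0.0473,-0.0097,0.0135],[-0.0235,-0.0045,0.0135],[0,0,0],[0,0,0]],"dr":[[-0.054,0,0],[0,0,0],[0,0,0],[0,0,0],[0,0,0],[0,0,0],[0,0,0],[0,0,0],[0,0,0],[0,0,0],[0,0,0],[0,0,0],[0,0,0],[0,0,0],[0,0,0]]}'
python3 - <<'E'
from go import *
im,d,K,R,t=grab("side"); P=pts(d,K,R,t)
sc,ds,K2,R2,t2=grab("scene"); a=np.hstack([cv2.resize(im[100:250,250:450],(400,300)),cv2.resize(sc[90:240,110:310],(400,300))]); cv2.imwrite("pics/c4.png",a[...,::-1])
w,dw,K3,R3,t3=grab("wrist"); h=cv2.cvtColor(w,cv2.COLOR_RGB2HSV); Pw=pts(dw,K3,R3,t3)
m=((h[...,0]<8)|(h[...,0]>172))&(h[...,1]>90)&(h[...,2]>110)&(Pw[...,2]>100); print("dot",np.median(Pw[m],0))
b=(h[...,0]>105)&(h[...,0]<130)&(h[...,1]>140)&(dw>0)&(Pw[...,2]>-5)&(Pw[...,2]<45)&(Pw[...,0]<640)&(Pw[...,0]>250)&(Pw[...,1]>-420)&(Pw[...,1]<-150)
Q=Pw[b]; print(cv2.minAreaRect(Q[:,:2].astype(np.float32)),"floor",np.median(Q[Q[:,2]<14][:,2]),"rim",np.median(Q[Q[:,2]>28][:,2]))
plan([478.8,-281.6,75],tool(11,0),n=3)
E
```

```text
t: 8.75
position: [478.2, -279.9, 201.8]
ee_rot: [179.7, -0.1, 101.0]
contact_force: [0.2, 0.3, -2.0]
width: 45.1
grasp_force: 74.8
dot [ 478.25495447 -279.00753112  246.32399017]
((406.013671875, -301.1293640136719), (279.11712646484375, 179.62744140625), 11.087618827819824) floor 5.272482564163299 rim 31.67112053547667
from [ 479.1 -279.5  203.1] [179.6   0.  101.1] t 8.9 grip 45.3 74.8
total dp [-0.0026 -0.002   0.1708] | first shift 3 x [-0.0009 -0.0007  0.0569] then turn 1 x [0.064 0.003 0.014]
turn first: shift in turned axes 3 x [-0.0009 -0.0003  0.0569]
```

View pics/c4.png

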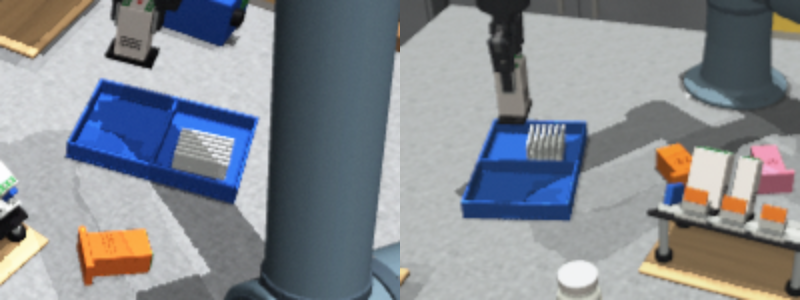

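The module hangs upright over the empty half, which is at (125,120) in the left crop. The other two modules are still clipped. The foot is about 47 mm below the TCP, so touchdown should come at TCP z≈52. Lowering to about 12 mm above that first.

```bash
python3 -m pendant '{"dp":[[-0.001,-0.001,0.02],[-0.001,-0.001,0.035],[0,0,0.035],[0,0,0.035],[0,0,0.03],[0,0,0.02],[0,0,0.01],[0,0,0],[0,0,0]],"dr":[[0.064,0,0],[0,0,0],[0,0,0],[0,0,0],[0,0,0],[0,0,0],[0,0,0],[0,0,0],[0,0,0]]}'
python3 -c "
from go import *
s=robot.get_state();print(s['contact_force'])
im,d,K,R,t=grab('wrist');h=cv2.cvtColor(im,cv2.COLOR_RGB2HSV);P=pts(d,K,R,t)
m=((h[...,0]<8)|(h[...,0]>172))&(h[...,1]>90)&(h[...,2]>110)&(P[...,2]>80);print(np.median(P[m],0))
plan([478.8,-281.6,52],tool(11,0))"
```

```text
t: 9.8
position: [478.3, -282.5, 64.9]
ee_rot: [180.0, 0.1, 101.0]
contact_force: [-0.2, -1.1, -1.8]
width: 45.1
grasp_force: 74.9
[-0.23827456 -1.13657269 -1.75623632]
[ 477.99620703 -281.40425117  108.35214891]
from [ 478.6 -282.9   65.2] [1.799e+02 1.000e-01 1.010e+02] t 9.85 grip 45.3 74.9
total dp [0.0016 0.0006 0.0175] | first shift 1 x [0.0016 0.0006 0.0175] then turn 1 x [0.009 0.018 0.004]
turn first: shift in turned axes 1 x [0.0016 0.0006 0.0176]
```

```bash
python3 -m pendant '{"dp":[[0,0,0.005],[0,0,0.004],[0,0,0.003],[0,0,0.0015],[0,0,0],[0,0,0]],"dr":[[0,0,0],[0,0,0],[0,0,0],[0,0,0],[0,0,0],[0,0,0]]}'
python3 -m pendant '{"dp":[[0,0,0.0015],[0,0,0.0015],[0,0,0],[0,0,0]],"dr":[[0,0,0],[0,0,0],[0,0,0],[0,0,0]]}'
```

```text
t: 10.45
position: [477.5, -282.5, 53.7]
ee_rot: [-180.0, 0.0, 101.0]
contact_force: [-0.1, -0.7, -2.4]
width: 45.0
grasp_force: 74.9
t: 10.85
position: [477.8, -282.8, 53.2]
ee_rot: [-180.0, 0.1, 101.0]
contact_force: [-2.2, 1.8, 9.3]
width: 45.1
grasp_force: 76.1
```

Contact with the floor at 9 N. Releasing, then backing straight up.

```bash
python3 -m pendant '{"dp":[[0,0,0],[0,0,0],[0,0,0],[0,0,0],[0,0,0]],"dr":[[0,0,0],[0,0,0],[0,0,0],[0,0,0],[0,0,0]]}' 72
python3 -m pendant '{"dp":[[0,0,-0.01],[0,0,-0.02],[0,0,-0.03],[0,0,-0.04],[0,0,-0.05],[0,0,-0.05],[0,0,0],[0,0,0],[0,0,0]],"dr":[[0,0,0],[0,0,0],[0,0,0],[0,0,0],[0,0,0],[0,0,0],[0,0,0],[0,0,0],[0,0,0]]}'
python3 - <<'E'
from go import *
w,d,K,R,t=grab("wrist"); h=cv2.cvtColor(w,cv2.COLOR_RGB2HSV);P=pts(d,K,R,t)
m=((h[...,0]<8)|(h[...,0]>172))&(h[...,1]>90)&(h[...,2]>110)&(P[...,2]>60)&(P[...,2]<130)
print("dot",np.median(P[m],0)); im=grab("side")[0]; sc=grab("scene")[0]
a=np.hstack([cv2.resize(im[100:250,250:450],(400,300)),cv2.resize(sc[90:240,110:310],(400,300))]); cv2.imwrite("pics/c5.png",a[...,::-1])
E
```

```text
t: 11.35
position: [477.5, -282.5, 51.4]
ee_rot: [-180.0, -0.0, 101.0]
contact_force: [-0.5, -0.8, -0.1]
width: 71.9
grasp_force: 0.0
t: 12.25
position: [477.0, -282.0, 200.5]
ee_rot: [-179.9, -0.1, 101.0]
contact_force: [-0.5, -0.5, 0.2]
width: 72.0
grasp_force: 0.0
dot [ 478.5227985  -282.2644815    96.36226886]
```

View pics/c5.png

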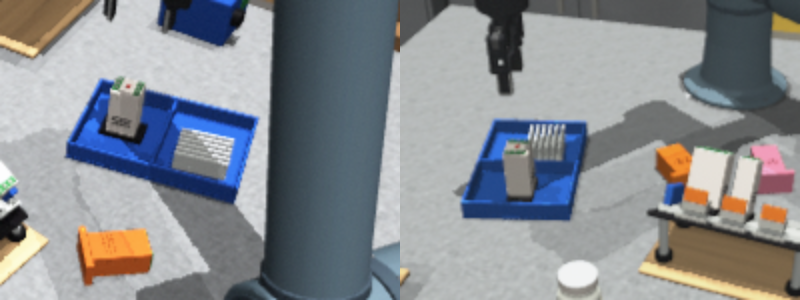

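The module stands upright in the empty half at (125,110) in the left crop and (518,170) in the right. Its top is at z 96, which puts the foot on the floor. The other two modules are still clipped and the arm is clear.

```bash
python3 -c "
from workcell import robot
print(robot.finish_job())"
```

```text
the job is handed in; nothing more can be done
None
```

I pulled the middle-width module off its catch, stood it upright in the empty half of the blue tray with the other two modules still clipped, and handed the job in at about 12.4 s; the hand-in returned no verdict.

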